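# Riddle the wax offcuts

## Task

Sort the wax offcuts: lift the handle of the hinged metal tray to tip all its pieces onto the steel bars, so that the two small lumps drop through into the box below, and lower the tray again until it lies flat. Then pick the large lump off the bars and set it down in the saucepan for remelting. Leave the two tins where they stand.

Things in the scene. Friction and masses are not known exactly. Their poses are not given: they have to be found in the camera images.
- riddle: Plywood riddle stand, fixed. Origin on the bench top, z up, long axis y. Its -y half is a catch box, inside x -82..82, y -142..34 mm, floor z 6 mm; side walls to z 85, far (-y) wall to z 110, wall on the tray side to z 100 mm. At the +y half the tipping tray lies on two boards.
- grate (a point): Middle of the bar grate on the catch box, at the height of the bars' tops (x 0, y -54, z 65 mm of the stand). Four steel bars 6 mm thick run along the stand's y, at x -51, -17, 17 and 51 mm, with 28 mm gaps.
- tray (a joint): Tray angle (rad): 0 flat, up to the stop at 1.15 as the handle end is lifted. Sheet steel, 96 x 130 mm, 0.25 kg, open mouth towards the bars, walls on three sides; when flat its floor is at z 110 and its rim at z 132 mm of the stand. Hinge free, lightly damped: it sinks back if let go. The wax (friction 0.5 to 0.7) slides out past about 0.7; tip it to 1.0 or more.
- tray_handle (a point): Middle of the tray's handle: round steel bar 10 mm thick, along the stand's x, 74 mm clear between its two arms, 65 mm beyond the tray's end wall. When flat it is at y 220, z 155 mm of the stand: 190 mm beyond and 47 mm above the hinge. Pinch it from above across the bar; it turns in the grip as the tray tips.
- tray_hinge (a point): Middle of the tray's hinge line, which runs along the stand's x axis at y 30, z 108 mm of the stand. The handle moves on a circle about it, up and over towards the stand's -y.
- large_lump_center (a point): Centre of the large lump of wax, a six-sided amber lump 35 mm across the flats, 40 across the corners and 33 mm high, 0.05 kg. It cannot pass between the bars and comes to rest on them, in any orientation. At the start it is in the tray, in the middle or at the rear of it, among the small ones.
- small_lump_a: One of two small amber lumps of wax, 22 x 19 x 15 mm, 0.02 kg; origin at its underside. At the start in the tray. It passes between the bars.
- small_lump_b: The other small lump, the same as the first.
- pan_wax (a point): Middle of the flat top of the set wax in the aluminium saucepan, the place for the large lump. The pan stands loose on the bench and weighs about 0.85 kg; this point is 51 mm above its base, the rim 31 mm higher; inside it is about 140 mm wide. Its handle points away to the right of the robot.
- tall_tin: Bystander: open grey tin, 89 mm wide and 75 mm high, behind the work; origin at its underside.
- low_tin: Bystander: open tin, 59 mm wide and 45 mm high, behind the work; origin at its underside.

How it is judged:
On the way, in this order (a step that is already met when the one before it is completed fails the run):
1. the tray is being tipped up (value of joint tray above 0.35 rad).
2. the large lump lies on the bars (x of large_lump_center in the frame of riddle between -0.082 and 0.082 m and y of large_lump_center in the frame of riddle between -0.142 and 0.042 m and z of large_lump_center in the frame of riddle between 0.065 and 0.1 m and linear speed of large_lump below 0.05 m/s and contact force between the fingers and large_lump below 0.1 N), for 0.2 s.
At the end, for the whole second after the job is handed in: The large lump rests inside the saucepan, its centre within 60 mm of the pan's middle and 5 to 40 mm above the set wax; both small lumps lie at rest in the catch box below the bars (origin under 45 mm above the bench); the tray is down again, within 0.12 rad of flat (horizontal distance between large_lump_center and pan_wax below 0.06 m and z of large_lump_center in the frame of pan_wax between 0.005 and 0.04 m and linear speed of large_lump below 0.06 m/s and x of small_lump_a in the frame of riddle between -0.085 and 0.085 m and y of small_lump_a in the frame of riddle between -0.145 and 0.036 m and z of each of small_lump_a, small_lump_b in the frame of riddle below 0.045 m and linear speed of each of small_lump_a, small_lump_b below 0.03 m/s and x of small_lump_b in the frame of riddle between -0.085 and 0.085 m and y of small_lump_b in the frame of riddle between -0.145 and 0.036 m and value of joint tray below 0.12 rad); the robot touches nothing.
It fails at once if a bystander tin is shifted by more than 30 mm (distance of any of tall_tin, low_tin from where it was at the start of the episode above 0.03 m).
It also fails if it takes over 59 s, if anything falls off the work surface, if the arm or the gripper's body presses on something with over 40 N, if the wrist force passes 120 N, or if a joint passes its speed limit or range.

## Robot

A 6-joint arm with a two-finger parallel gripper is mounted at the origin on a cart in front of the work surface, level with it; the furniture and walls round the work are solid. World frame = base frame: x ahead of the robot, y to its left, z up, the work surface at z = 0. Lengths are in m, angles in rad, forces in N, time in s.
With the tool pointing down it reaches from about 0.275 to 0.725 m from the base axis. Payload 5.6 kg.
Tool frame: the origin (TCP) lies where the fingers leave the gripper's body, on its centre line; the fingertips stand 73 mm ahead of it and the grasp point (between the pads) lies 54 mm ahead of it; z points along the fingers, y is the direction in which the jaws open and shut (so a half turn about z gives the same grasp; the last joint's range is limited). The gripper opens to 85 mm and grips with 20 to 120 N. Pads are 22 mm wide; open, the fingers measure 114 mm over their backs; the gripper's body (76 mm by 85 mm) begins 54 mm behind the grasp point. The pads swing forward as they close: fully open they stand 13 mm farther back than shut.
Start: joints at [1.441, 0.255, 0.108, 0, -1.424, -0.285], TCP at [0.222, 0.503, 0.304] pointing down, gripper open.
Joint ranges: [-2.95, 2.95], [-1.21, 1.97], [-1.09, 1.5], [-2.87, 1.71], [-2.94, -0.07], [-3.05, 3.05]. Speed limits (rad/s): [2.57, 2.57, 3.14, 3.14, 3.14, 3.14].

## Interface

Orientations are given as [roll, pitch, yaw] about the fixed x, y, z axes, in that order (R = Rz(yaw) Ry(pitch) Rx(roll)).
In Python, from workcell import manip, eyes, hand_in gives the robot as it stands. The module is installed in compiled form; this text tells all that it offers.
- The arm moves only by the tool send_rows, never from a script. Its argument "targets" is text: rows parted by semicolons, each of 7 numbers parted by spaces: the shift along the tool's x, y, z in cm, then the turn, a rotation vector about the tool's x, y, z in rad, then the closure, from 0 (fully open) to 1 (shut). In form: dx dy dz wx wy wz gripper; .... A call has 1 to 20 rows; each row shifts and turns the commanded pose from where the row before left it, along the tool's axes as they then stand; what a row does not reach is not made up. A row lasts 1/10 s, in which the tool goes at most 50 mm and 8.59 degrees, less where a joint would pass 70% of its speed; a pose out of reach is approached as far as the arm can. A call is refused whole if a number of a shift passes 5 or a number of a turn 0.15, either way. A call with a gripper value outside its range is refused whole. The fingers move at their own pace and stop on an object; "grip_force" is the grip in N (left out, the last holds). Time passes only in rows, so rows that do not move let the fingers close. It gives the time, the measured TCP pose, the force and the opening at its end, in the units of the state.
- manip.observe(): the state, without advancing time (a new reading comes with each control period).
- eyes.capture(name): name is "scene" or "side" or "wrist"; returns (picture, depth): 480x640x3 uint8, red, green, blue; 480x640 float32, m along the optical axis (not along the pixel's ray), 0 where there is no reading.
- eyes.camera_model(name): a dict with "intrinsics" (3x3 intrinsics, pixels), "k1" (the pictures are not rectified: a ray, as slopes to the right and down, at radius r is drawn at 1 + k1 r^2 times it, then the intrinsics apply), "world_from_camera" (4x4, takes a point from camera to world coordinates). Camera axes: x right, y down, z forward; pixel columns grow to the right and rows downward; lengths in m; the calibration is good to about 2 mm. A picture is of the moment at which its call begins: read the wrist's pose just before it. camera_model takes no time and is no camera call; for the wrist camera it gives the pose at the moment of the call.
- hand_in(): hands the job in, once; it reports no verdict.
Trained networks look in the newest picture that a camera, given by its name, has taken for a name from the list of things; names that differ only in an ending like _2 or _b are one class to them, and where a whole thing is asked for, a point or a joint stands for the part that bears it (a point fixed in the world has none). Each returns a list of dicts, best first, with "confidence" (0 to 1); they miss things now and then, are a little off and sometimes report something else, mostly with a low value. They report only what shows in the picture. A call takes as long as a camera call.
- eyes.look_for(camera, thing): "rect" ([left, top, width, height] in pixels, round what is visible of it).
- eyes.silhouettes(camera, thing): "pixels" (480x640 bool, what is visible of it) and "rect" ([left, top, width, height] in pixels, round what is visible of it).
The state is a dict: "t": time; "q": joint angles; "dq": joint speeds; "joint_efforts": joint torques, N m; "eef_pos": TCP position; "tcp_rot": TCP orientation; "ft_force": force on the tool from outside, world axes, zero at the start; "torque": the same for the moment, N m; "width": opening from 0.0 (shut) to 1.0 (fully open).
Only numpy, scipy, OpenCV 4.12 (cv2) and the standard library are available. Lean on these libraries where they do the work, as an engineer would, in place of code of your own. Each camera call takes 0.05 s, during which the arm holds its last target. There are 200 camera calls.

## Working session

There is one attempt and no reset: what is moved stays moved. The work goes in short steps, Python scripts to look and compute and a tool call to move; the robot and the scene stay as the last step left them, time stands still between calls to the robot, and variables do not carry over. Pictures are saved under pics/ and viewed, about 8 in all and at most 12, crops included, and the job is handed in when it is done.

Besides the shell and the picture viewer there is one more tool, called after "Request:" as a command line: name --argument value ..., lists and objects as JSON in quotes. send_rows: Moves the arm, as the interface text tells. Its arguments: {"type":"object","properties":{"targets":{"type":"string"},"grip_force":{"type":"number"}},"required":["targets"]}

```bash
mkdir -p pics
cat > h.py <<'E'
import numpy as np, cv2
from workcell import manip, eyes, hand_in
np.set_printoptions(precision=4,suppress=True)
def cloud(cam,depth,mask=None):
    m=eyes.camera_model(cam);K=np.array(m["intrinsics"]);T=np.array(m["world_from_camera"])
    ok=depth>0
    if mask is not None: ok&=mask
    v,u=np.nonzero(ok)
    p=cv2.undistortPoints(np.stack([u,v],1).astype(np.float64)[:,None],K,np.array([m["k1"],0,0,0.]))[:,0]
    z=depth[v,u]
    return np.c_[p*z[:,None],z]@T[:3,:3].T+T[:3,3],u,v
def save(n,im): cv2.imwrite(f"pics/{n}.png",im[:,:,::-1])
E
python3 - <<'E'
from h import *
print(manip.observe())
ims=[]
for c in ("scene","side"):
    im,d=eyes.capture(c); ims.append(im); save(c+"0",im); np.save(c+"_d.npy",d)
    print(c,np.array(eyes.camera_model(c)["world_from_camera"]))
    for t in ("riddle","tray","tray_handle","large_lump_center","small_lump_a","pan_wax","tall_tin","low_tin"):
        for r in eyes.silhouettes(c,t)[:2]:
            if r["confidence"]<.3: continue
            P,_,_=cloud(c,d,r["pixels"])
            if len(P): print(c,t,round(r["confidence"],2),r["rect"],np.median(P,0),np.percentile(P,2,axis=0),np.percentile(P,98,axis=0))
E
```

```text
{'t': 0.0, 'q': array([ 1.4406,  0.2558,  0.107 , -0.0005, -1.4239, -0.2846]), 'dq': array([-0.0008,  0.0024, -0.0001, -0.001 , -0.0015, -0.0013]), 'joint_efforts': array([ -0.    , -38.6625,  23.7938,   5.3647,  -0.0061,  -0.    ]), 'eef_pos': array([0.2214, 0.5031, 0.303 ]), 'tcp_rot': array([ 3.1397, -0.0001, -0.4149]), 'ft_force': array([ 1.1848,  0.3838, -0.8696]), 'torque': array([ 0.0431, -0.0293,  0.0165]), 'width': 0.9999394885114578}
scene [[ 0.6192 -0.4083  0.6708 -0.0406]
 [-0.7851 -0.3357  0.5205 -0.5183]
 [ 0.0127 -0.8489 -0.5284  0.6549]
 [ 0.      0.      0.      1.    ]]
scene riddle 0.7 [166.0, 204.2, 190.0, 151.7] [0.5188 0.0651 0.0634] [ 0.4497 -0.0842  0.0013] [0.6415 0.2854 0.1446]
scene tray 0.66 [164.9, 206.4, 188.9, 148.5] [0.519  0.0653 0.0634] [ 0.4497 -0.0842  0.0015] [0.6427 0.2821 0.1442]
scene tray 0.62 [162.1, 207.2, 109.2, 61.7] [0.5201 0.1699 0.1167] [0.4646 0.0974 0.1056] [0.5821 0.2928 0.1582]
scene tray_handle 0.65 [167.0, 206.9, 103.0, 62.4] [0.5199 0.1702 0.1163] [0.465  0.0979 0.099 ] [0.5825 0.2958 0.1583]
scene large_lump_center 0.89 [214.3, 
[... 1237 characters left out ...]
5.5, 66.6, 55.1] [0.5124 0.1713 0.114 ] [0.4648 0.0982 0.1098] [0.5785 0.2932 0.1577]
side large_lump_center 0.46 [253.2, 189.8, 14.8, 18.0] [0.5329 0.1934 0.1345] [0.5168 0.186  0.113 ] [0.5521 0.2162 0.1464]
side large_lump_center 0.3 [222.2, 172.9, 69.1, 56.3] [0.5153 0.1761 0.114 ] [0.4642 0.0973 0.0024] [0.5821 0.4467 0.1592]
side small_lump_a 0.57 [255.3, 205.8, 10.1, 10.7] [0.5189 0.1613 0.1202] [0.5107 0.154  0.1112] [0.5309 0.1919 0.1267]
side pan_wax 0.72 [303.7, 332.6, 106.5, 147.0] [ 0.5397 -0.3766  0.0505] [ 0.4706 -0.5216  0.0159] [ 0.6234 -0.2887  0.0831]
side tall_tin 0.69 [368.9, 258.1, 45.1, 52.5] [ 0.7368 -0.137   0.0477] [ 0.7008 -0.1667  0.0054] [ 0.7822 -0.0822  0.0761]
```

Run:
```python
from h import *
im=cv2.imread("pics/scene0.png"); d=np.load("scene_d.npy")
cv2.imwrite("pics/crop0.png",cv2.resize(im[180:480,140:620],None,fx=1.6,fy=1.6,interpolation=cv2.INTER_CUBIC))
for c in("scene","side"):
    d=np.load(c+"_d.npy"); P,u,v=cloud(c,d)
    b=(P[:,0]>.4)&(P[:,0]<.68)&(P[:,1]>.24)&(P[:,1]<.34)&(P[:,2]>.145)&(P[:,2]<.17)
    Q=P[b]; print(c,"bar n",len(Q),Q.mean(0) if len(Q) else 0,Q.min(0),Q.max(0))
    print(np.polyfit(Q[:,0],Q[:,1],1))
    for lo,hi,n in((.107,.113,"farwall/trayfloor"),(.082,.088,"sides")):
        b=(P[:,0]>.4)&(P[:,0]<.68)&(P[:,1]>-.12)&(P[:,1]<.25)&(P[:,2]>lo)&(P[:,2]<hi)
        Q=P[b]
        if len(Q)>5: print(n,len(Q),cv2.minAreaRect(Q[:,:2].astype(np.float32)))
    far=(P[:,0]>.4)&(P[:,0]<.68)&(P[:,1]>-.12)&(P[:,1]<-.03)&(abs(P[:,2]-.11)<.004)
    Q=P[far]; print("far",len(Q),Q.mean(0),Q.min(0),Q.max(0),np.polyfit(Q[:,0],Q[:,1],1))
    pan=(P[:,0]>.4)&(P[:,0]<.68)&(P[:,1]>-.45)&(P[:,1]<-.2)&(P[:,2]>.078)&(P[:,2]<.088)
    Q=P[pan]; print("panrim",len(Q),cv2.minEnclosingCircle(Q[:,:2].astype(np.float32)))
```

```text
scene bar n 257 [0.5028 0.2831 0.1543] [0.4581 0.2511 0.1451] [0.5528 0.303  0.1606]
[0.1639 0.2007]
farwall/trayfloor 1202 ((0.5400856733322144, 0.07714039087295532), (0.16671611368656158, 0.30516377091407776), 10.053180694580078)
sides 825 ((0.5404602885246277, 0.0792434811592102), (0.18306104838848114, 0.3103477656841278), 9.83646011352539)
far 252 [ 0.5594 -0.0706  0.109 ] [ 0.4842 -0.0866  0.1062] [ 0.6482 -0.0536  0.1119] [ 0.1694 -0.1654]
panrim 932 ((0.5492143034934998, -0.3646326959133148), 0.08322310447692871)
side bar n 189 [0.5039 0.2832 0.1545] [0.4572 0.2441 0.1451] [0.554  0.302  0.1611]
[0.1193 0.223 ]
farwall/trayfloor 818 ((0.5416785478591919, 0.07779638469219208), (0.16397276520729065, 0.30720868706703186), 9.030850410461426)
sides 644 ((0.5402039885520935, 0.07661358267068863), (0.182386115193367, 0.30555811524391174), 9.793749809265137)
far 274 [ 0.561  -0.0698  0.1101] [ 0.4844 -0.0862  0.106 ] [ 0.6456 -0.0527  0.1136] [ 0.1714 -0.1659]
panrim 922 ((0.5480375289916992, -0.36357438564300537), 0.0830584168434143)
```

View pics/crop0.png

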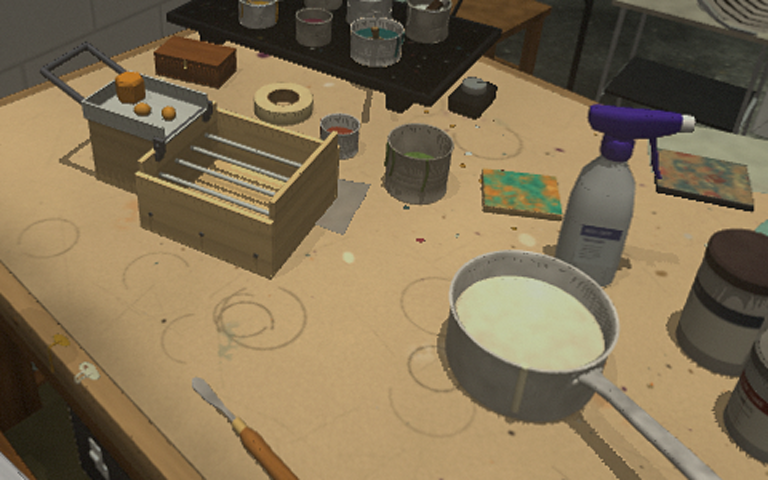

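The scene shows the stand at left, with the tray flat and three wax pieces in it, the handle at the far left, and the pan lower right. Depth fits give stand yaw ≈0.17 rad, origin ≈(0.541, 0.075), handle ≈(0.504, 0.292, 0.155) and pan ≈(0.5485, −0.364). The sizes match what's given.

Request:
send_rows --targets "0 0 0 0 0 -0.146 0;0 0 0 0 0 -0.146 0;0 0 0 0 0 -0.146 0;0 0 0 0 0 -0.147 0;3 3.2 0 0 0 0 0;3 3.2 0 0 0 0 0;3 3.2 0 0 0 0 0;3 3.2 0 0 0 0 0;3 3.2 0 0 0 0 0;3 3.2 0 0 0 0 0;3.1 3.2 0 0 0 0 0;3.1 3.2 0 0 0 0 0;0 0 0 0 0 0 0;0 0 0 0 0 0 0" --grip_force 30

```text
t: 2.3
eef_pos: [0.5041, 0.2913, 0.3034]
tcp_rot: [3.141, 0.001, 0.168]
ft_force: [-0.6, -0.4, -0.4]
width: 1.0
```

Run:
```python
from h import *
s=manip.observe(); print(s["t"],s["eef_pos"],s["tcp_rot"],s["q"])
im,d=eyes.capture("wrist"); save("w1",im)
P,u,v=cloud("wrist",d)
b=(abs(P[:,0]-.504)<.06)&(abs(P[:,1]-.292)<.03)&(P[:,2]>.145)&(P[:,2]<.17)
Q=P[b]; print(len(Q),Q.mean(0),Q.min(0),Q.max(0))
c=Q[(abs(Q[:,0]-.504)<.03)&(Q[:,1]>.27)]; print(np.polyfit(c[:,0]-.504,c[:,1],1),c[:,2].max())
```

```text
2.3 [0.5041 0.2913 0.3034] [3.1414 0.0006 0.1679] [ 0.7922  0.3201  0.1964 -0.0002 -1.4477  0.9465]
4721 [0.5101 0.2896 0.1566] [0.4574 0.2621 0.145 ] [0.5546 0.3066 0.1623]
[0.1733 0.2946] 0.1622832429388247
```

View pics/w1.png

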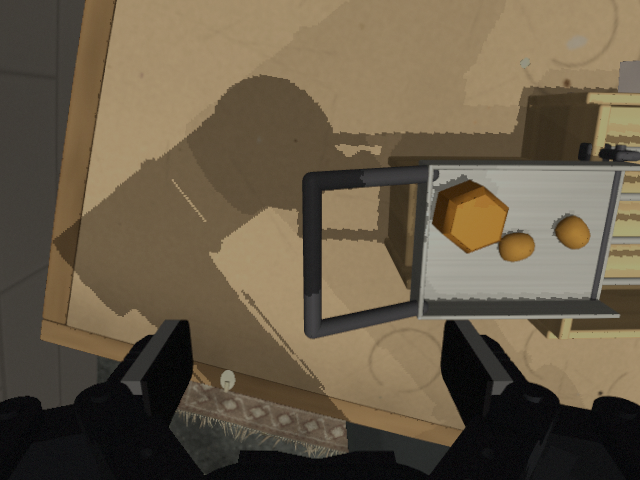

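The wrist view shows the handle bar at column 312, centred between the fingers. The tray with its three lumps is to the right. I'll descend and pinch the bar.

Request:
send_rows --targets "0 -0.2 2.5 0 0 0 0;0 0 2.5 0 0 0 0;0 0 2.5 0 0 0 0;0 0 1.9 0 0 0 0;0 0 0 0 0 0 0;0 0 0 0 0 0 1;0 0 0 0 0 0 1;0 0 0 0 0 0 1;0 0 0 0 0 0 1;0 0 0 0 0 0 1;0 0 0 0 0 0 1;0 0 0 0 0 0 1;0 0 0 0 0 0 1" --grip_force 30

```text
t: 3.65
eef_pos: [0.5034, 0.2937, 0.2103]
tcp_rot: [3.141, -0.0, 0.17]
ft_force: [-0.0, -3.3, 3.6]
width: 0.103
```

```bash
python3 -c "
import numpy as np
r=np.hypot(190,47);a0=np.arctan2(47,190)
p=None
for a in np.linspace(0,1.08,19):
    q=np.array([r*np.cos(a+a0),r*np.sin(a+a0)])
    if p is not None: print(round(a,2),'dy %.2f dz %.2f'%((p[0]-q[0])/10,-(q[1]-p[1])/10))
    p=q
"
```

```text
0.06 dy 0.32 dz -1.13
0.12 dy 0.38 dz -1.11
0.18 dy 0.45 dz -1.08
0.24 dy 0.51 dz -1.06
0.3 dy 0.58 dz -1.02
0.36 dy 0.64 dz -0.99
0.42 dy 0.69 dz -0.95
0.48 dy 0.75 dz -0.90
0.54 dy 0.80 dz -0.86
0.6 dy 0.85 dz -0.81
0.66 dy 0.90 dz -0.75
0.72 dy 0.94 dz -0.70
0.78 dy 0.98 dz -0.64
0.84 dy 1.02 dz -0.58
0.9 dy 1.05 dz -0.52
0.96 dy 1.08 dz -0.46
1.02 dy 1.11 dz -0.39
1.08 dy 1.13 dz -0.32
```

Request:
send_rows --targets "0 0.32 -1.13 0 0 0 1;0 0.38 -1.11 0 0 0 1;0 0.45 -1.08 0 0 0 1;0 0.51 -1.06 0 0 0 1;0 0.58 -1.02 0 0 0 1;0 0.64 -0.99 0 0 0 1;0 0.69 -0.95 0 0 0 1;0 0 0 0 0 0 1"

```text
t: 4.45
eef_pos: [0.5093, 0.2585, 0.2852]
tcp_rot: [-3.14, -0.002, 0.17]
ft_force: [-1.1, 3.7, 1.2]
width: 0.104
```

Request:
send_rows --targets "0 0.37 -0.45 0 0 0 1;0 0.38 -0.45 0 0 0 1;0 0.4 -0.43 0 0 0 1;0 0.4 -0.43 0 0 0 1;0 0.42 -0.41 0 0 0 1;0 0.43 -0.4 0 0 0 1;0 0.45 -0.38 0 0 0 1;0 0.45 -0.37 0 0 0 1;0 0.47 -0.35 0 0 0 1;0 0.47 -0.35 0 0 0 1;0 0.49 -0.32 0 0 0 1;0 0.49 -0.32 0 0 0 1;0 0.51 -0.29 0 0 0 1;0 0.51 -0.29 0 0 0 1"

```text
t: 5.85
eef_pos: [0.5195, 0.1987, 0.3378]
tcp_rot: [-3.138, -0.003, 0.172]
ft_force: [-2.5, 6.3, 9.7]
width: 0.097
```

Request:
send_rows --targets "0 0.52 -0.26 0 0 0 1;0 0.53 -0.26 0 0 0 1;0 0.54 -0.23 0 0 0 1;0 0.54 -0.23 0 0 0 1;0 0.55 -0.2 0 0 0 1;0 0.56 -0.19 0 0 0 1;0 0.56 -0.17 0 0 0 1;0 0.57 -0.15 0 0 0 1;0 0 0 0 0 0 1;0 0 0 0 0 0 1;0 0 0 0 0 0 1;0 0 0 0 0 0 1;0 0 0 0 0 0 1"

```text
t: 7.15
eef_pos: [0.5271, 0.1544, 0.3545]
tcp_rot: [-3.141, -0.003, 0.171]
ft_force: [-3.0, 2.8, 7.7]
width: 0.099
```

Run:
```python
from h import *
a,d1=eyes.capture("scene"); b,d2=eyes.capture("side")
a=cv2.resize(a[160:370,140:370],None,fx=1.8,fy=1.8); b=cv2.resize(b[130:340,180:400],None,fx=1.8,fy=1.8)
save("tip",np.hstack([a,b]))
for c,d in(("scene",d1),("side",d2)):
  for t in("large_lump_center","small_lump_a"):
    for r in eyes.silhouettes(c,t)[:4]:
        P,_,_=cloud(c,d,r["pixels"])
        if len(P): print(c,t,round(r["confidence"],2),r["rect"],np.median(P,0))
```

```text
scene large_lump_center 0.58 [282.4, 273.6, 16.6, 20.7] [0.5452 0.0148 0.0827]
side large_lump_center 0.54 [277.7, 237.9, 18.9, 23.4] [0.5484 0.0146 0.0835]
side large_lump_center 0.41 [368.6, 259.4, 45.3, 50.7] [ 0.7368 -0.1365  0.0477]
side small_lump_a 0.55 [273.1, 259.3, 6.6, 4.3] [0.5369 0.0786 0.0175]
side small_lump_a 0.55 [357.0, 243.8, 27.6, 28.1] [0.7432 0.001  0.0305]
side small_lump_a 0.25 [231.1, 138.2, 112.5, 173.8] [0.534  0.0863 0.0791]
```

View pics/tip.png

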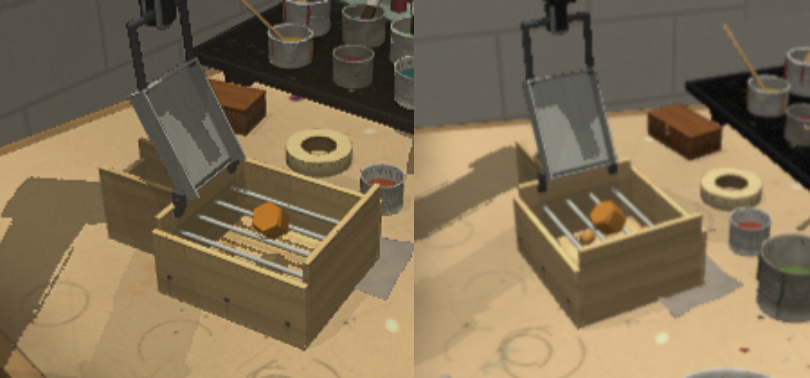

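The large lump sits on the bars (~(0.546, 0.015)), the tray is empty, and one small lump shows in the box. Next I'll lower the tray along the same arc and release it.

Request:
send_rows --targets "0 -1.13 0.32 0 0 0 1;0 -1.11 0.39 0 0 0 1;0 -1.08 0.46 0 0 0 1;0 -1.05 0.52 0 0 0 1;0 -1.02 0.58 0 0 0 1;0 -0.98 0.64 0 0 0 1;0 -0.94 0.7 0 0 0 1;0 -0.9 0.75 0 0 0 1;0 -0.85 0.81 0 0 0 1;0 -0.8 0.86 0 0 0 1;0 -0.75 0.9 0 0 0 1;0 -0.69 0.95 0 0 0 1;0 -0.64 0.99 0 0 0 1;0 -0.58 1.02 0 0 0 1;0 -0.51 1.06 0 0 0 1;0 -0.45 1.08 0 0 0 1;0 -0.38 1.11 0 0 0 1;0 -0.32 1.13 0 0 0 1;0 0 0 0 0 0 1;0 0 0 0 0 0 1"

```text
t: 9.45
eef_pos: [0.5035, 0.2937, 0.2101]
tcp_rot: [3.141, -0.001, 0.17]
ft_force: [3.1, -3.2, 3.1]
width: 0.105
```

Request:
send_rows --targets "0 0 0 0 0 0 0;0 0 0 0 0 0 0;0 0 0 0 0 0 0;0 0 0 0 0 0 0;0 0 0 0 0 0 0;0 0 0 0 0 0 0;0 0 0 0 0 0 0;0 0 -2.5 0 0 0 0;0 0 -3 0 0 0 0;0 0 -3 0 0 0 0;0 0 -3 0 0 0 0"

```text
t: 10.55
eef_pos: [0.503, 0.2939, 0.3262]
tcp_rot: [-3.142, -0.0, 0.17]
ft_force: [0.5, 0.4, -0.6]
width: 0.999
```

Request:
send_rows --targets "0 4 0 0 0 0 0;0 4 0 0 0 0 0;0 4 0 0 0 0 0;0 4 0 0 0 0 0;0 4 0 0 0 0 0;0 4 0 0 0 0 0;-0.3 4 0 0 0 0 0;0 0 0 0 0 0 0;0 0 0 0 0 0 0;0 0 0 0 0 0 0"

```text
t: 11.55
eef_pos: [0.5476, 0.0182, 0.3248]
tcp_rot: [-3.141, -0.0, 0.171]
ft_force: [0.3, -0.7, 0.1]
width: 0.999
```

Run:
```python
from h import *
s=manip.observe(); print(s["t"],s["eef_pos"],s["tcp_rot"],s["q"])
im,d=eyes.capture("wrist"); save("w2",im); np.save("w2d.npy",d)
for t in("large_lump_center","small_lump_a"):
  for r in eyes.silhouettes("wrist",t)[:4]:
    P,_,_=cloud("wrist",d,r["pixels"])
    if len(P): print(t,round(r["confidence"],2),r["rect"],np.median(P,0),np.percentile(P,2,axis=0),np.percentile(P,98,axis=0))
    if t[0]=="l" and r["confidence"]>.5:
      print(cv2.minAreaRect(P[P[:,2]>.07][:,:2].astype(np.float32)))
```

```text
11.55 [0.5476 0.0182 0.3248] [-3.1413 -0.      0.1707] [ 0.3187  0.246   0.1489 -0.0003 -1.4736  1.4228]
large_lump_center 0.67 [284.2, 178.8, 50.3, 61.0] [0.5547 0.0254 0.0872] [0.5321 0.0072 0.0726] [0.5718 0.0435 0.0969]
((0.5518595576286316, 0.024550866335630417), (0.0444144681096077, 0.03800251707434654), 34.416133880615234)
large_lump_center 0.57 [477.5, 0.0, 148.4, 54.8] [ 0.7189 -0.1276  0.0318] [ 0.7007 -0.1637  0.0027] [ 0.7404 -0.0848  0.0753]
((0.713829517364502, -0.1287461817264557), (0.026355518028140068, 0.08085481077432632), 11.64404296875)
large_lump_center 0.16 [0.0, 84.9, 459.4, 242.8] [0.538  0.0739 0.0684] [ 0.4582 -0.072   0.0049] [0.6397 0.2239 0.1304]
small_lump_a 0.78 [260.2, 100.7, 30.0, 24.3] [0.617  0.0661 0.0187] [0.6087 0.0568 0.006 ] [0.6248 0.0771 0.0221]
small_lump_a 0.71 [232.7, 191.7, 25.1, 18.2] [0.5382 0.0823 0.0182] [0.529  0.0743 0.0128] [0.5454 0.0917 0.0211]
```

View pics/w2.png

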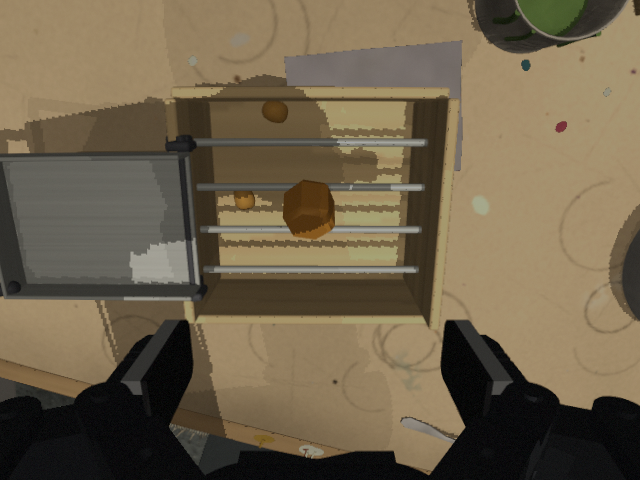

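Run:
```python
from h import *
im=cv2.imread("pics/w2.png"); 
cv2.imwrite("pics/w2c.png",cv2.resize(im[165:255,265:355],None,fx=6,fy=6,interpolation=cv2.INTER_CUBIC))
d=np.load("w2d.npy");P,u,v=cloud("wrist",d)
c=np.cos(.17);s=np.sin(.17)
q=P[:,:2]-[.541,.0754]; X=q@[c,s];Y=q@[-s,c]
b=(abs(X)<.032)&(abs(Y+.05)<.032)&(P[:,2]>.069)
for k in range(int(P[b][:,2].min()*1000//4),26):
    m=b&(P[:,2]>=k*.004)&(P[:,2]<k*.004+.004)
    if m.sum()>5: print(k*4,m.sum(),X[m].min()*1e3,X[m].max()*1e3,Y[m].min()*1e3,Y[m].max()*1e3)
```

```text
68 40 -0.38187896929479687 23.426404665709043 -70.43068545800602 -32.16996897271281
72 103 -4.049969787841613 23.96856062417886 -70.3363677355664 -32.307470939262295
76 293 -21.262105727019453 24.315602644403697 -70.2031760804049 -31.870568041356005
80 432 -18.51495940958063 22.677162928985986 -70.09571340530448 -31.929818161992856
84 494 -14.149860237832032 19.70606449927493 -69.16943290908124 -32.26527226358612
88 513 -9.377710064553222 16.074591769527924 -66.81937720861609 -33.13805698256101
92 504 -4.527891299794393 13.125085800638594 -65.91211339272978 -37.747680968046424
96 124 0.13634089840913224 9.673024282698506 -62.2609919685941 -41.60735532052932
```

View pics/w2c.png

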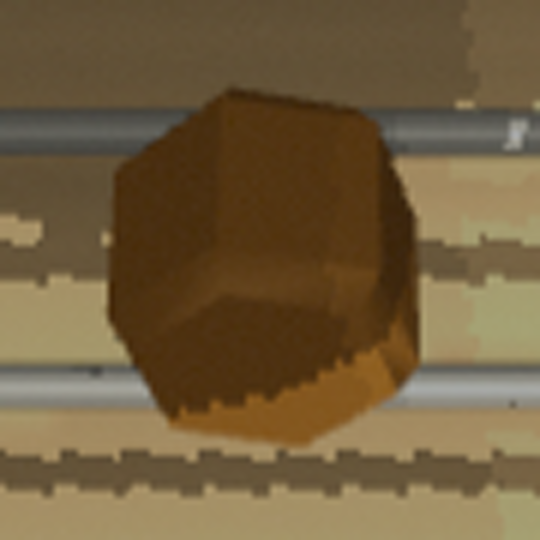

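Run:
```python
from h import *
d=np.load("w2d.npy")
c=np.cos(.17);s=np.sin(.17)
def reg(n,poly):
    m=np.zeros((480,640),np.uint8); cv2.fillPoly(m,[np.round(np.array(poly)/6+[265,165]-.4).astype(np.int32)],1)
    P,_,_=cloud("wrist",d,m>0); q=P-[.541,.0754,0]
    Q=np.c_[q[:,:2]@[c,s],q[:,:2]@[-s,c],q[:,2]]; C=Q.mean(0)
    U,S,V=np.linalg.svd(Q-C); nn=V[2]*np.sign(V[2][2]); print(n,len(Q),C*1e3,nn,S/np.sqrt(len(Q))*1e3)
reg("top",[(242,115),(355,130),(355,255),(325,275),(235,265)])
reg("left",[(135,195),(200,140),(200,255),(135,300)])
reg("end",[(220,315),(330,330),(370,370),(300,425),(190,400),(140,345)])
reg("right",[(385,150),(408,215),(408,260),(385,265)])
```

```text
top 514 [ 13.468  -55.1397  87.2003] [ 0.7391 -0.2444  0.6277] [6.8061 4.3036 0.5642]
left 234 [  9.7701 -39.406   85.3224] [0.5254 0.7285 0.4396] [5.3736 3.8292 0.3775]
end 468 [ -7.3126 -50.21    88.7581] [-0.6513  0.004   0.7588] [6.6857 5.3437 0.4228]
right 76 [  8.1762 -67.5918  75.1318] [ 0.154  -0.9846  0.0831] [9.8141 3.6089 0.6431]
```

The wrist view shows both small lumps on the box floor, at (275,110) and (245,200) px. The large lump rests tilted on the two middle bars, centre ≈(0.551, 0.025, 0.077). Plane fits give a pair of flats about 10° of yaw off the current jaw axis, so I'll turn to that and grasp.

Request:
send_rows --targets "0.5 -0.6 3 0 0 0 0;0 0 3 0 0 -0.1 0;0 0 3 0 0 -0.07 0;0 0 3 0 0 0 0;0 0 3 0 0 0 0;0 0 2 0 0 0 0;0 0 1.8 0 0 0 0;0 0 0 0 0 0 0;0 0 0 0 0 0 0"

```text
t: 12.6
eef_pos: [0.5518, 0.0248, 0.1374]
tcp_rot: [3.141, -0.0, 0.341]
ft_force: [0.9, 0.8, 0.3]
width: 0.997
```

Request:
send_rows --targets "0 0 0 0 0 0 1;0 0 0 0 0 0 1;0 0 0 0 0 0 1;0 0 0 0 0 0 1;0 0 0 0 0 0 1;0 0 0 0 0 0 1;0 0 0 0 0 0 1;0 0 0 0 0 0 1" --grip_force 30

```text
t: 13.4
eef_pos: [0.5518, 0.0243, 0.1379]
tcp_rot: [3.141, -0.001, 0.34]
ft_force: [-1.9, -0.3, 5.4]
width: 0.467
```

Request:
send_rows --targets "0 0 -1 0 0 0 1;0 0 -2 0 0 0 1;0 0 -2 0 0 0 1;0 0 -2 0 0 0 1;0 0 -3 0 0 0 1;0 0 -3 0 0 0 1;0 0 -3 0 0 0 1;0 0 0 0 0 0 1;0 0 0 0 0 0 1"

```text
t: 14.3
eef_pos: [0.5516, 0.0244, 0.2977]
tcp_rot: [-3.141, -0.002, 0.34]
ft_force: [0.8, 0.0, -1.0]
width: 0.466
```

Run:
```python
from h import *
s=manip.observe(); print(s["t"],s["eef_pos"],s["tcp_rot"],s["width"])
a,d1=eyes.capture("side"); w,d=eyes.capture("wrist")
save("lift",np.hstack([cv2.resize(a[120:330,180:400],(400,382)),cv2.resize(w,(400,382))]))
```

```text
14.3 [0.5516 0.0244 0.2977] [-3.1412 -0.0018  0.34  ] 0.46596367808342765
```

View pics/lift.png

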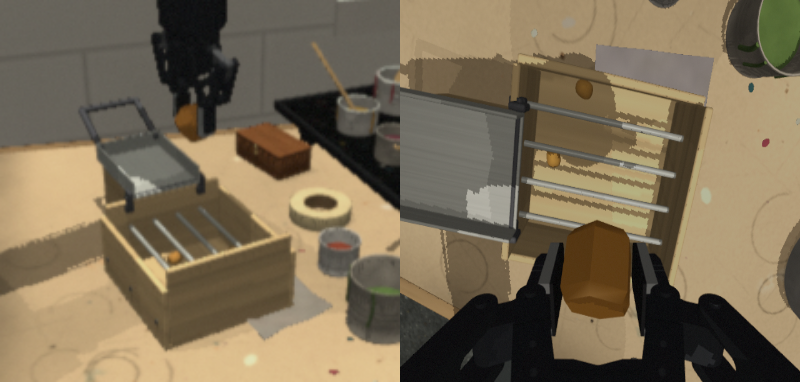

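The lump is held, the tray is flat and both small lumps are in the box. Before moving across I'll check that the path past the spray bottle is clear.

Run:
```python
from h import *
for c in("scene","side"):
    P,u,v=cloud(c,np.load(c+"_d.npy"))
    b=(P[:,2]>.1)&(P[:,0]>.35)&(P[:,0]<.9)&(P[:,1]<-.1)&(P[:,1]>-.6)
    if b.sum(): print(c,b.sum(),np.percentile(P[b],1,axis=0),np.percentile(P[b],99,axis=0))
    b&=(P[:,0]<.68); print(b.sum(), P[b].min(0) if b.any() else "",P[b].max(0) if b.any() else "")
```

```text
scene 6198 [ 0.5807 -0.5816  0.1007] [ 0.7483 -0.3371  0.2252]
2072 [ 0.5759 -0.588   0.1   ] [ 0.68   -0.4844  0.1343]
side 8043 [ 0.581  -0.5978  0.1013] [ 0.7507 -0.344   0.2262]
3036 [ 0.577 -0.6    0.1  ] [ 0.68   -0.4852  0.134 ]
```

Request:
send_rows --targets "-1.3 3.6 0 0 0 0 1;-1.3 3.6 0 0 0 0 1;-1.3 3.6 0 0 0 0 1;-1.3 3.6 0 0 0 0 1;-1.3 3.6 0 0 0 0 1;-1.3 3.6 0 0 0 0 1;-1.3 3.6 0 0 0 0 1;-1.3 3.6 0 0 0 0 1;-1.4 3.8 0 0 0 0 1;-1.4 3.9 0 0 0 0 1;0 0 0 0 0 0 1;0 0 0 0 0 0 1;0 0 0 0 0 0 1"

```text
t: 15.7
eef_pos: [0.5488, -0.3631, 0.2961]
tcp_rot: [-3.14, 0.001, 0.341]
ft_force: [0.3, -0.4, -0.6]
width: 0.467
```

Request:
send_rows --targets "0 0 3 0 0 0 1;0 0 3 0 0 0 1;0 0 3 0 0 0 1;0 0 2.5 0 0 0 1;0 0 2 0 0 0 1;0 0 1.2 0 0 0 1;0 0 0.5 0 0 0 1;0 0 0.3 0 0 0 1;0 0 0 0 0 0 1;0 0 0 0 0 0 1"

```text
t: 16.7
eef_pos: [0.5494, -0.364, 0.143]
tcp_rot: [3.14, -0.001, 0.34]
ft_force: [-0.1, -0.6, -0.2]
width: 0.461
```

Request:
send_rows --targets "0 0 0.4 0 0 0 1;0 0 0.3 0 0 0 1;0 0 0 0 0 0 1;0 0 0 0 0 0 1"

```text
t: 17.1
eef_pos: [0.5494, -0.364, 0.1365]
tcp_rot: [3.14, -0.001, 0.341]
ft_force: [-1.2, 2.1, 6.0]
width: 0.463
```

Contact at 6 N, so the lump is on the wax. Opening, then retreating.

Request:
send_rows --targets "0 0 0 0 0 0 0.3;0 0 0 0 0 0 0.3;0 0 0 0 0 0 0.3;0 0 0 0 0 0 0.1;0 0 0 0 0 0 0.1;0 0 -1 0 0 0 0.1;0 0 -2 0 0 0 0.1;0 0 -3 0 0 0 0.1;0 0 -3 0 0 0 0.1;0 0 -3 0 0 0 0.1;0 0 -3 0 0 0 0;0 0 0 0 0 0 0;0 0 0 0 0 0 0;0 0 0 0 0 0 0"

```text
t: 18.5
eef_pos: [0.5486, -0.3635, 0.284]
tcp_rot: [-3.14, 0.001, 0.34]
ft_force: [1.1, 0.4, -0.1]
width: 0.999
```

Run:
```python
from h import *
s=manip.observe(); print(s["t"],s["eef_pos"],s["width"],s["ft_force"])
a,d1=eyes.capture("scene"); save("end",a)
w,d=eyes.capture("wrist")
for c,dd in(("wrist",d),("scene",d1)):
  for t in("large_lump_center","small_lump_a"):
   for r in eyes.silhouettes(c,t)[:3]:
    P,_,_=cloud(c,dd,r["pixels"])
    if len(P): print(c,t,round(r["confidence"],2),r["rect"],np.median(P,0),np.percentile(P,2,axis=0),np.percentile(P,98,axis=0))
P,u,v=cloud("scene",d1)
b=(abs(P[:,0]-.504)<.06)&(abs(P[:,1]-.284)<.03)&(P[:,2]>.14)&(P[:,2]<.25); print("handle z",P[b][:,2].mean(),P[b][:,2].max())
pan=(P[:,0]>.4)&(P[:,0]<.68)&(P[:,1]>-.45)&(P[:,1]<-.2)&(P[:,2]>.078)&(P[:,2]<.087)
print("pan",cv2.minEnclosingCircle(P[pan][:,:2].astype(np.float32)))
```

```text
18.5 [ 0.5486 -0.3635  0.284 ] 0.9990707091631721 [ 1.0866  0.431  -0.0899]
wrist large_lump_center 0.66 [292.7, 174.1, 62.3, 63.6] [ 0.5661 -0.361   0.0835] [ 0.5485 -0.3782  0.0586] [ 0.5809 -0.3445  0.0853]
scene large_lump_center 0.7 [463.9, 358.4, 22.8, 28.1] [ 0.5547 -0.3652  0.0797] [ 0.5456 -0.3809  0.0521] [ 0.5786 -0.3453  0.0854]
scene large_lump_center 0.16 [418.5, 334.7, 171.2, 145.3] [ 0.5244 -0.3837  0.0509] [ 0.4662 -0.5353  0.012 ] [ 0.6241 -0.2911  0.083 ]
handle z 0.15302378614377143 0.16191746411943325
pan ((0.5489301085472107, -0.3653097152709961), 0.0831671953201294)
```

View pics/end.png

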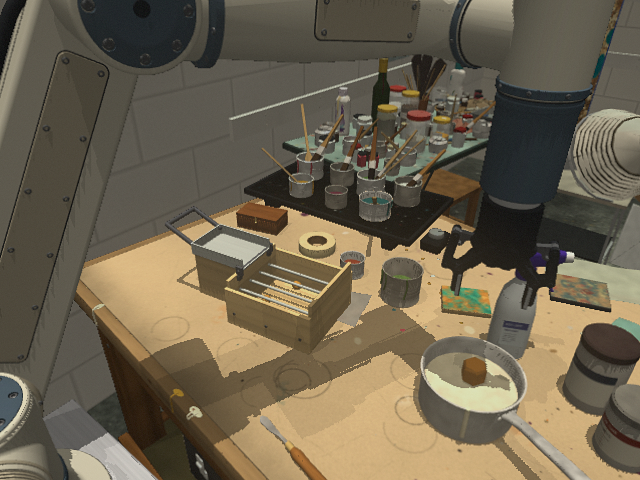

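The lump stands upright in the pan about 16 mm off centre, at (474,370) px. The tray is flat and the robot touches nothing.

```bash
python3 -c "
from workcell import hand_in
print(hand_in())"
```

```text
the job is handed in; nothing more can be done
None
```

The job is done and handed in at about 18.7 s of robot time; no verdict was reported.

I tipped the tray to about 1.05 rad, so all three pieces slid out. I then lowered it flat, picked the large lump off the two middle bars and set it in the saucepan.

Last checks:
- **Large lump:** it stands in the pan about 16 mm from the middle, with its centre about 17 mm above the set wax.
- **Pan:** it stayed within about 1 mm of where it was.
- **Tray:** it is flat, with the handle back at its starting height.
- **Small lumps:** both lay on the box floor, about 18 mm above the bench, in the wrist view before the large lump was grasped, and again just after it was lifted. The last search from the scene and wrist cameras didn't report them. The box walls hide most of the floor in the scene view, and the wrist camera was over the pan, so this isn't a fresh confirmation.
- **Tins:** neither was touched, and both stand in place in the last picture. I didn't measure them again.
- **Robot:** the gripper is open and clear above the pan.

The large lump's grip measured 39.7 mm, nearer its 40 mm corners than its 35 mm flats. It was probably held slightly skewed, but the hold didn't slip.

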